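Prop the spring gate of the bracket cage open

TASK

Get the bracket bin ready for use: take the red knob, lift the latch bar out of its catch, swing the spring-closed yellow gate wide open and let the bar down into the green hold-open slot, so that the gate stays open by itself once you let go. Feel your way gently: the opening in the catch is narrow and its height is set differently every time, so never force the bar against the catch or the slot. Leave the other things where they are.

Things in the scene. Friction and masses are not known exactly. Their poses are not given: they have to be found in the camera images.
- cage: Fixed wire guard cage, 150 mm high. Origin on the vertical hinge axis of its gate, at table level; z up. The closed gate runs from the origin along -y of this frame; it opens towards -x, and stands along -x of this frame when open by 1.57 rad. The cage lies on the +x side of the closed gate, with a bin of brackets in it.
- gate (a joint): Opening angle of the yellow gate about the vertical hinge (rad): 0 closed, 1.57 at right angles to it, stop at 1.68. A spring closes it: about 1 N to hold at the knob when just open, 4.3 N at 1.57 rad. The gate is 12 mm thick, 222 mm wide from the hinge axis, from 40 to 152 mm above the table.
- latch: Steel gravity latch bar on top of the gate, 8 mm thick, 10 mm high, 0.15 to 0.3 kg. Origin on its pivot, on the bar's centre line, 30 mm from the gate's hinge axis, 165 mm above the table; the bar points along its own -y to a free end 256 mm from the hinge axis. Lifting turns it about its own x, end up, by 0.40 rad at most; let go, it drops to level, underside 160 mm above the table.
- latch_knob (a point): Centre of the red ball knob, 24 mm in diameter, on a 10 mm thick stem on the latch bar; 140 mm out from the bar's pivot along the bar and 37 mm above its centre line (202 mm above the table when level). Free on all sides for fingers from above.
- keeper: Dark steel post, 30 x 22 mm, 200 mm high, beside the free edge of the closed gate, 275 mm from the hinge axis; origin at the centre of its foot, axes as the cage. It carries the green catch that holds the bar's end. The catch is set at another height every time, which is not measured. More than 15 N between bar and catch or post bends them.
- catch_mouth (a point): Point in the green catch, in plan amid its lip and hood (246 mm from the hinge axis), fixed at the level bar's underside height. On the gate's opening side of the bar, 6 mm from it, stands the lip, 6 mm thick, 12 mm wide, top 10 to 38 mm above this point. The hood's underside is always 20 mm above the lip's top, hood 6 mm thick. The bar leaves between the two: when it just touches the hood, lower the knob about 3 mm.
- hold: Dark post, 150 mm high, with a green hold-open slot on it, 246 mm from the hinge axis along -x of the cage; origin at the centre of the post's foot, axes as the cage. The bar, lifted over the slot's lip and let down in the slot until level, is held by the lip against the gate's spring. More than 15 N between bar and slot bends them.
- hold_slot (a point): Point in the middle of the hold-open slot, at the height of the level bar's underside (160 mm). The slot is open above, runs along x of the cage and is 20 mm wide, 14 mm long. On the -y side, where the gate comes from, its lip (6 mm thick) stands 14 mm above this point; on the +y side a 6 mm wall stands 45 mm above it and stops the bar.
- stopwatch: Silver stopwatch, 54 mm across, 14 mm thick, lying on the table below the gate's path; origin under its centre. To be left alone.
- tumbler: Heavy glass tumbler, 78 mm across, 100 mm high; origin under its centre. To be left alone.
- toolbox: Closed red metal toolbox, 366 x 176 x 185 mm with handle; origin under its centre, long side along its x. To be left alone.
- bracket: Loose aluminium bracket, 50 x 25 x 40 mm, on the cage floor behind the gate; origin under its centre. To be left alone.
- jar: Amber jar with white cap, 64 mm across, 85 mm high; origin under its centre. To be left alone.
- driver: Screwdriver lying on the table, about 200 mm long; origin under its middle. To be left alone.

How it is judged (in metres and radians):
On the way, in this order (a step that is already met when the one before it is completed fails the run):
1. the bar is out of its catch and the gate has begun to open (value of joint gate above 0.15 rad), for 0.1 s.
2. the gate is swung wide open (value of joint gate above 1.4 rad), for 0.2 s.
At the end, for the whole second after the job is handed in: The gate stands open by itself at 1.49 to 1.63 rad and at rest, with the latch bar down in the hold-open slot, level to within 0.03 rad, and nothing touched by the robot (value of joint gate between 1.49 and 1.63 rad and angle between latch's own z axis and vertical below 0.03 rad and velocity of joint gate between -0.05 and 0.05 rad/s).
It fails at once if the bar was pressed against its catch or post with more than 15 N (contact force between latch and keeper above 15 N).
It fails at once if the bar was pressed against the hold-open slot with more than 15 N (contact force between latch and hold above 15 N).
It fails at once if a thing standing around was moved by more than 20 mm (distance of any of toolbox, tumbler, stopwatch, bracket, jar, driver from where it was at the start of the episode above 0.02 m).
It also fails if it takes over 61 s, if anything falls off the work surface, if the arm or the gripper's body presses on something with over 40 N, if the wrist force passes 120 N, or if a joint passes its speed limit or range.

ROBOT

A 6-joint arm with a two-finger parallel gripper is mounted at the origin on the work surface. World frame = base frame: x ahead of the robot, y to its left, z up, the work surface at z = 0. Lengths are in mm, angles in rad, forces in N, time in s.
With the tool pointing down it reaches from about 325 to 875 mm from the base axis. Payload 4.4 kg.
Tool frame: the origin (TCP) lies on the centre line of the jaws, within the pads' length; the fingertips stand ahead of it and the grasp point (between the pads) lies 6 mm ahead of it (ctrl.tcp_to_tips is the z of the fingertips in the tool frame, in mm); z points along the fingers, y is the direction in which the jaws open and shut (so a half turn about z gives the same grasp; the last joint's range is limited). The gripper opens to 85 mm and grips with 20 to 120 N. Pads are 22 mm wide; open, the fingers measure 114 mm over their backs; the gripper's body (76 mm by 85 mm) begins 54 mm behind the grasp point. The pads swing forward as they close: fully open they stand 13 mm farther back than shut.
Start: joints at [0.95, 0.207, 1.542, -0, 1.393, -0.15], TCP at [260.829, 512.441, 256.282] pointing down, gripper open.
Joint ranges: [-2.73, 2.73], [-0.86, 2.22], [0.23, 2.46], [-1.11, 4.25], [0.08, 2.63], [-2.82, 2.82]. Speed limits (rad/s): [2.79, 2.79, 3.14, 3.14, 3.14, 3.14].

INTERFACE

Orientations are given as a 3x3 rotation matrix whose columns are the frame's x, y, z axes.
In Python, from plant import ctrl, sensors, optics gives the robot as it stands. Calls block until the motion is done:
- ctrl.move_ptp(position, orientation): joint-space move of the TCP to a pose.
- ctrl.move_l(position, rot=None, vel=150, threshold=None): straight line of the TCP; rot=None keeps the orientation; vel is the mean speed in mm/s. With threshold (N) it stops when the force on the tool has changed by that much, and returns True; else False.
- ctrl.set_joints(angles): joint-space move.
- ctrl.gripper_to(opening, force=None): finger opening in mm; force is the grip in N (None keeps the last); returns when the fingers have stopped.
- ctrl.hold(seconds).
- ctrl.solve_ik(position, orientation): joint angles nearest the present ones, or None.
- sensors.read_state(): the state.
- optics.grab_frame(name): name is "side" or "top" or "wrist"; returns (picture, depth): 400x640x3 uint8, red, green, blue; 400x640 float32, mm along the optical axis (not along the pixel's ray), 0 where there is no reading.
- optics.camera_params(name): a dict with "mtx" (3x3 intrinsics, pixels), "R" (3x3) and "t" (3): a world point X has camera coordinates R X + t; the wrist camera has in their place "T_tool_cam" (4x4, takes a point from camera to tool coordinates, whose origin is the TCP and whose axes are the flange's). Camera axes: x right, y down, z forward; pixel columns grow to the right and rows downward; lengths in mm; the calibration is good to about 2 mm. A picture is of the moment at which its call begins: read the wrist's pose just before it. camera_params takes no time and is no camera call.
A pose or a line that the arm cannot do raises ctrl.MotionError and nothing moves.
- ctrl.finish_job(): hands the job in, once; it reports no verdict.
The state is a dict: "t": time; "q": joint angles; "qvel": joint speeds; "tau": joint torques, N m; "eef_pos": TCP position; "eef_rot": TCP orientation; "force": force on the tool from outside, world axes, zero at the start; "wrist_torque": the same for the moment, N m; "grip_width": finger opening in mm.
Only numpy, scipy, OpenCV 4.12 (cv2) and the standard library are available. Lean on these libraries where they do the work, as an engineer would, in place of code of your own. Each camera call takes 0.05 s, during which the arm holds its last target.

## Working session

There is one attempt and no reset: what is moved stays moved. The work goes in short steps, each a Python script; the robot and the scene stay as the last script left them, time stands still between calls to the robot, and variables do not carry over. Pictures are saved under pics/ and viewed, and the job is handed in when it is done.

```bash
ls; mkdir -p pics
python3 - <<'E'
from plant import ctrl,sensors,optics
import cv2,numpy as np
for n in ["side","top","wrist"]:
    s=sensors.read_state()
    p,d=optics.grab_frame(n); cv2.imwrite(f"pics/a_{n}.png",p[:,:,::-1]); np.savez(f"pics/a_{n}.npz",p=p,d=d,pos=s['eef_pos'],rot=s['eef_rot'])
    print(n,optics.camera_params(n))
print(s, ctrl.tcp_to_tips)
E
```

```text
pics
side {'mtx': array([[464.87137714,   0.        , 321.96202559],
       [  0.        , 464.87137714, 194.96848949],
       [  0.        ,   0.        ,   1.        ]]), 'R': array([[ 9.21515083e-01, -3.88342547e-01, -1.31720863e-04],
       [-2.95242102e-01, -7.00372526e-01, -6.49854158e-01],
       [ 2.52273765e-01,  5.98889298e-01, -7.60058916e-01]]), 't': array([-546.81407953,  225.02279543, 1380.94507292])}
top {'mtx': array([[504.24408556,   0.        , 314.09128513],
       [  0.        , 504.24408556, 203.43046778],
       [  0.        ,   0.        ,   1.        ]]), 'R': array([[ 0.01891159, -0.99981522, -0.00344767],
       [-0.98685123, -0.01811254, -0.16061317],
       [ 0.16052104,  0.00643979, -0.98701141]]), 't': array([ -75.79517528,  578.32530142, 1456.9378209 ])}
wrist {'mtx': array([[310.62078281,   0.        , 323.57543627],
       [  0.        , 310.62078281, 200.11335401],
       [  0.        ,   0.        ,   1.        ]]), 'T_tool_cam': array([[-6.35592861e-04, -9.59854854e-01, -2.80496445e-01,
         7.09141392e+01],
       [ 9.99999554e-01, -4.14195732
[... 295 characters left out ...]
-2.82567861e-06,
        1.39350614e+00, -1.50530119e-01]), 'qvel': array([ 0.00130538, -0.00195527, -0.0014824 , -0.00072675, -0.00167957,
       -0.00106787]), 'tau': array([ 1.02035193e-05, -3.84089291e+01, -2.92546391e+01, -1.36069352e-04,
        4.85261728e-03,  7.85964414e-07]), 'eef_pos': array([260.45180385, 511.91609738, 255.23545573]), 'eef_rot': array([[-8.91222781e-01,  4.53564223e-01, -1.20406979e-03],
       [ 4.53565717e-01,  8.91221238e-01, -1.68676393e-03],
       [ 3.08036793e-04, -2.04940722e-03, -9.99997853e-01]]), 'force': array([-0.5813718 , -0.64300657, -0.3883633 ]), 'wrist_torque': array([-0.01598793, -0.0009342 , -0.07650055]), 'grip_width': 85.39130978487093} 25.0
```

View pics/a_side.png

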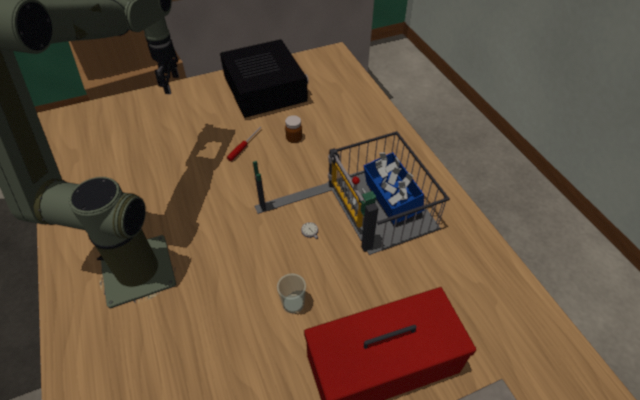

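View pics/a_top.png

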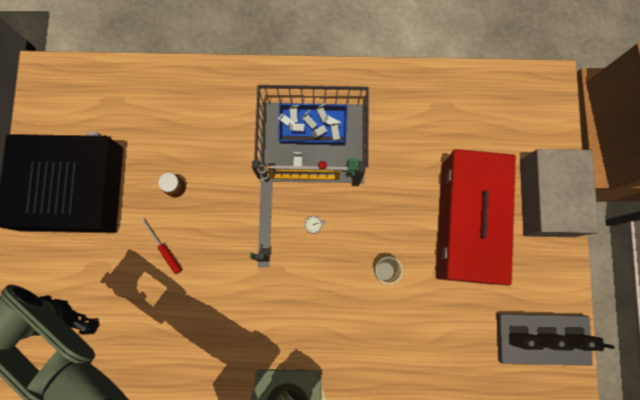

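View pics/a_wrist.png

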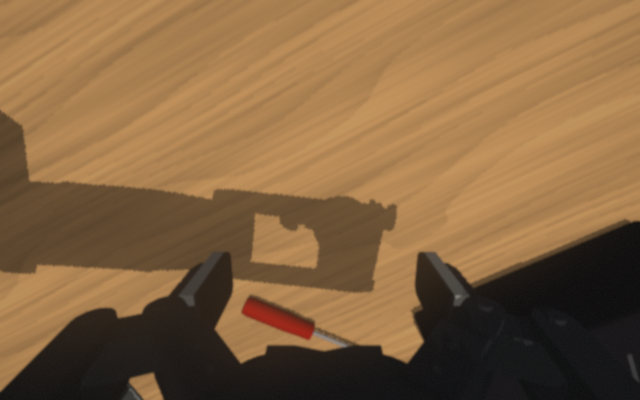

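The side view shows the gate at (345,185), the knob near (356,181), the catch near (368,197) and the hold slot near (257,170). In the top view they are at the knob (322,165), catch (353,165) and hold (260,255). Next I'll take crops and a first measurement.

```bash
cat > h.py <<'E'
import numpy as np,cv2
from plant import ctrl,sensors,optics
def ray(n,u,v,tool=None):
    P=optics.camera_params(n); K=P['mtx']; d=np.linalg.inv(K)@[u,v,1.]
    if n=='wrist':
        T=P['T_tool_cam']; pos,rot=tool
        o=rot@T[:3,3]+pos; d=rot@T[:3,:3]@d
    else: o=-P['R'].T@P['t']; d=P['R'].T@d
    return o,d   # d scaled to depth 1
def plane(r,z): o,d=r; return o+d*(z-o[2])/d[2]
def tri(rs):
    A=np.zeros((3,3));b=np.zeros(3);Ms=[]
    for o,d in rs:
        d=d/np.linalg.norm(d);M=np.eye(3)-np.outer(d,d);A+=M;b+=M@o;Ms.append((M,o))
    x=np.linalg.solve(A,b); return x,[np.linalg.norm(M@(x-o)) for M,o in Ms]
def blobs(p,col,roi=None,amin=4):
    h=cv2.cvtColor(p,cv2.COLOR_RGB2HSV)
    H,S,V=[h[...,i].astype(int) for i in range(3)]
    if col=='red': m=((H<6)|(H>172))&(S>140)&(V>70)
    if col=='green': m=(H>50)&(H<95)&(S>90)&(V>35)
    if col=='yellow': m=(H>17)&(H<32)&(S>170)&(V>120)
    m=m.astype(np.uint8)
    if roi: 
        k=np.zeros_like(m);k[roi[1]:roi[3],roi[0]:roi[2]]=1;m*=k
    n,l,s,c=cv2.connectedComponentsWithStats(m)
    return [(s[i].tolist(),c[i].round(1).tolist()) for i in range(1,n) if s[i,4]>=amin]
def project(n,X,tool=None):
    P=optics.camera_params(n)
    if n=='wrist':
        T=P['T_tool_cam'];pos,rot=tool
        c=T[:3,:3].T@(rot.T@(np.asarray(X)-pos)-T[:3,3])
    else: c=P['R']@X+P['t']
    u=P['mtx']@c; return u[:2]/u[2],c[2]
E
python3 - <<'E'
from h import *
for n,roi in (("side",(230,130,460,270)),("top",(240,80,380,280))):
    z=np.load(f"pics/a_{n}.npz");p=z['p'];d=z['d']
    for c in('red','green','yellow'):
        for b in blobs(p,c,roi):
            u,v=b[1]; dd=d[int(round(v)),int(round(u))]; o,r=ray(n,u,v)
            print(n,c,b,dd,(o+r*dd).round(0))
    x0,y0,x1,y1=roi
    s=3 if n=="side" else 3
    cv2.imwrite(f"pics/b_{n}.png",cv2.resize(p[y0:y1,x0:x1,::-1],None,fx=s,fy=s,interpolation=cv2.INTER_CUBIC))
E
```

```text
side red ([230, 141, 17, 19, 115], [237.3, 149.4]) 1679.7311 [412. 358.  26.]
side red ([352, 176, 7, 8, 42], [355.3, 179.8]) 1329.8447 [658. -92. 213.]
side green ([254, 162, 2, 3, 4], [254.5, 163.0]) 1387.5032 [415.  94. 203.]
side green ([256, 173, 4, 4, 11], [257.5, 174.6]) 1389.9441 [413.  68. 179.]
side green ([363, 191, 13, 11, 93], [369.2, 196.2]) 1273.5339 [ 661. -172.  226.]
side green ([362, 202, 4, 8, 17], [362.9, 204.6]) 1299.9799 [ 647. -167.  190.]
side green ([362, 211, 2, 3, 4], [362.5, 212.0]) 1325.9774 [ 649. -167.  156.]
side yellow ([346, 180, 12, 19, 26], [351.9, 189.8]) 1385.1693 [658. -76. 153.]
side yellow ([334, 182, 23, 38, 110], [345.7, 201.0]) 1487.1447 [661. -34.  53.]
top red ([318, 161, 8, 8, 51], [321.8, 164.7]) 1346.1864 [657. -85. 218.]
top green ([348, 159, 9, 11, 88], [352.5, 164.0]) 1337.4609 [ 658. -166.  227.]
top green ([350, 171, 4, 4, 8], [352.1, 171.9]) 1376.2148 [ 646. -168.  186.]
top yellow ([267, 166, 3, 5, 8], [267.6, 167.8]) 1384.368 [655.  64. 180.]
top yellow ([276, 170, 58, 2, 103], [305.2, 170.5]) 1414.7931 [656. -39. 149.]
top yellow ([274, 174, 61, 5, 251], [303.1, 176.3]) 1508.3555 [660. -31.  55.]
```

```bash
ls pics
```

```text
a_side.npz
a_side.png
a_top.npz
a_top.png
a_wrist.npz
a_wrist.png
b_side.png
b_top.png
```

View pics/b_side.png

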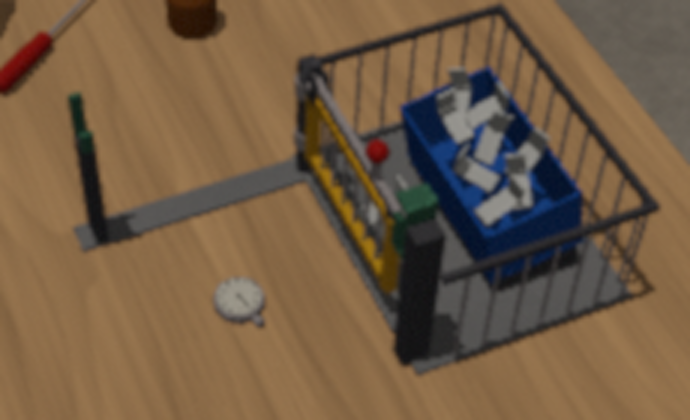

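View pics/b_top.png

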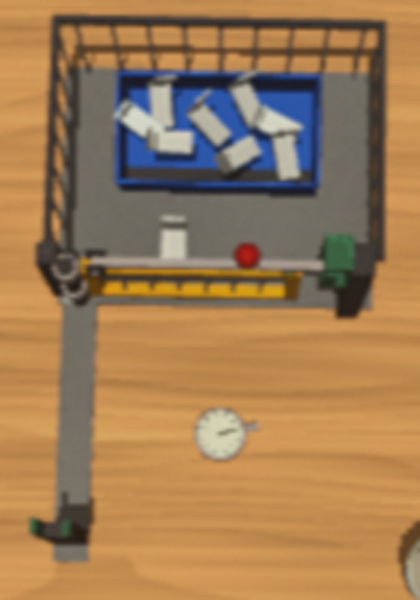

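The crops show the hood as a green block right at the bar's end, at (415,205) in the side crop. The knob at (376,151) is free, and the hold slot is two green tips at (78,110). Next I'll check the wrist range for both gripper yaws along the swing.

```bash
cat >> h.py <<'E'
def R_gate(th,psi,sgn):
    # tool for gate opened by th; psi=yaw of cage frame; y = gate normal * sgn
    a=psi-th; n=np.array([np.cos(a),np.sin(a),0])*sgn   # closed: +x of cage
    z=np.array([0,0,-1.]); return np.column_stack([np.cross(n,z),n,z])
E
python3 - <<'E'
from h import *
h=np.array([659,80,0])
for s in(1,-1):
  for th in np.linspace(0,1.6,5):
    d=np.array([-np.sin(th),-np.cos(th),0])
    for z in (200,240,330):
      q=ctrl.solve_ik(h+d*165+[0,0,z],R_gate(th,0,s)); print(s,th,z,None if q is None else np.round(q,2))
E
```

```text
1 0.0 200 [-0.26  0.44  1.36 -0.    1.34 -0.26]
1 0.0 240 [-0.26  0.41  1.32 -0.    1.42 -0.26]
1 0.0 330 [-0.26  0.36  1.2  -0.    1.58 -0.26]
1 0.4 200 [-0.26  0.31  1.54 -0.    1.3   0.14]
1 0.4 240 [-0.26  0.27  1.5  -0.    1.37  0.14]
1 0.4 330 [-0.26  0.21  1.38 -0.    1.55  0.14]
1 0.8 200 [-0.22  0.19  1.68 -0.    1.27  0.58]
1 0.8 240 [-0.22  0.15  1.64 -0.    1.35  0.58]
1 0.8 330 [-0.22  0.09  1.53 -0.    1.53  0.58]
1 1.2000000000000002 200 [-0.13  0.11  1.77 -0.    1.26  1.07]
1 1.2000000000000002 240 [-0.13  0.07  1.73 -0.    1.34  1.07]
1 1.2000000000000002 330 [-0.13  0.01  1.61 -0.    1.53  1.07]
1 1.6 200 [-0.    0.11  1.78 -0.    1.26  1.6 ]
1 1.6 240 [-0.    0.06  1.74 -0.    1.34  1.6 ]
1 1.6 330 [-0.   -0.    1.62 -0.    1.53  1.6 ]
-1 0.0 200 None
-1 0.0 240 None
-1 0.0 330 None
-1 0.4 200 None
-1 0.4 240 None
-1 0.4 330 None
-1 0.8 200 [-0.22  0.19  1.68 -0.    1.27 -2.57]
-1 0.8 240 [-0.22  0.15  1.64 -0.    1.35 -2.57]
-1 0.8 330 [-0.22  0.09  1.53 -0.    1.53 -2.57]
-1 1.2000000000000002 200 [-0.13  0.11  1.77 -0.    1.26 -2.07]
-1 1.2000000000000002 240 [-0.13  0.07  1.73 -0.    1.34 -2.07]
-1 1.2000000000000002 330 [-0.13  0.01  1.61 -0.    1.53 -2.07]
-1 1.6 200 [-0.    0.11  1.78 -0.    1.26 -1.54]
-1 1.6 240 [-0.    0.06  1.74 -0.    1.34 -1.54]
-1 1.6 330 [-0.   -0.    1.62 -0.    1.53 -1.54]
```

Run:
```python
from h import *
R=R_gate(0,0,1)
for k,p in (("h",[450,20,330]),("k1",[560,-60,330]),("k2",[640,-100,330])):
    ctrl.move_ptp(p,R); ctrl.hold(0.3)
    s=sensors.read_state(); im,d=optics.grab_frame("wrist")
    cv2.imwrite(f"pics/c_{k}.png",im[:,:,::-1]); np.savez(f"pics/c_{k}.npz",p=im,d=d,pos=s['eef_pos'],rot=s['eef_rot'])
    print(k,s['t'],s['eef_pos'],s['force'])
    for c in('red','green','yellow'):
        for b in blobs(im,c,None,40): 
            u,v=b[1]; o,r=ray('wrist',u,v,(s['eef_pos'],s['eef_rot'])); dd=d[int(round(v)),int(round(u))]; print(c,b,(o+r*dd).round(0))
```

```text
h 2.375 [449.99245189  20.47545388 329.8881574 ] [ 0.47053536 -0.38416744 -0.4879467 ]
red ([543, 300, 28, 16, 230], [557.3, 306.4]) [659. -79. 207.]
green ([511, 378, 17, 22, 80], [518.8, 387.2]) [ 647. -179.  198.]
yellow ([543, 135, 13, 9, 99], [549.1, 138.9]) [661.  64. 151.]
yellow ([469, 140, 29, 130, 1191], [482.8, 203.1]) [660. -28.  54.]
yellow ([509, 162, 34, 150, 851], [525.6, 238.7]) [657. -37. 152.]
k1 3.325 [559.54817118 -59.25150381 330.54322233] [ 0.42625394 -0.72706982 -0.09032196]
red ([431, 218, 27, 25, 521], [444.0, 230.0]) [658. -84. 210.]
green ([136, 29, 16, 8, 97], [144.0, 32.3]) [417.  69. 175.]
green ([423, 317, 10, 23, 137], [426.6, 328.2]) [ 648. -169.  223.]
yellow ([396, 71, 20, 144, 1180], [404.9, 134.5]) [660. -19.  54.]
yellow ([417, 71, 20, 171, 670], [427.5, 142.5]) [657. -19. 151.]
k2 4.125 [639.43014365 -99.38683891 330.62040173] [-0.03231632 -0.15894526  0.48288391]
red ([338, 170, 27, 27, 511], [351.8, 182.6]) [661. -84. 211.]
red ([140, 378, 22, 22, 251], [151.3, 392.1]) [ 382. -434.   84.]
yellow ([336, 20, 10, 157, 970], [340.6, 97.9]) [655. -19. 144.]
```

View pics/c_h.png

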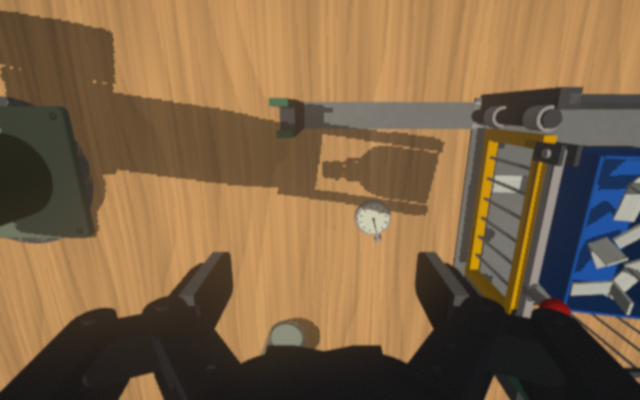

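View pics/c_k1.png

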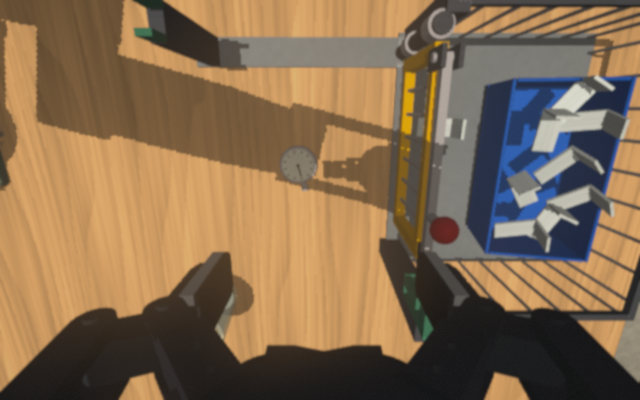

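View pics/c_k2.png

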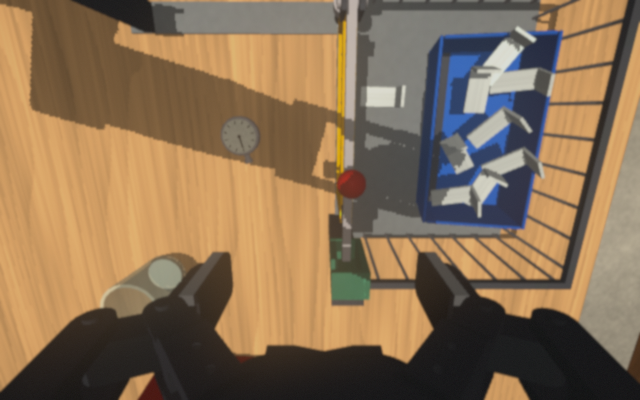

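Run:
```python
from h import *
Z={k:np.load(f"pics/c_{k}.npz") for k in("h","k1","k2")}
T={k:(Z[k]['pos'],Z[k]['rot']) for k in Z}
rs=[ray('wrist',444,230,T['k1']),ray('wrist',351.8,182.6,T['k2']),ray('top',321.8,164.7),ray('side',355.3,179.8)]
print('knob wrist',tri(rs[:2])); print('all',tri(rs)); print('top/side',tri(rs[2:]))
# enlarge
im=Z['k2']['p'][150:310,290:400,::-1]; cv2.imwrite('pics/d_k2.png',cv2.resize(im,None,fx=5,fy=5,interpolation=cv2.INTER_CUBIC)[:,:])
im=Z['h']['p'][80:150,250:380,::-1]; cv2.imwrite('pics/d_h.png',cv2.resize(im,None,fx=6,fy=6,interpolation=cv2.INTER_CUBIC))
# gate yellow upper rail right/left edges
for k in ('h','k1','k2'):
    p=Z[k]['p'];h=cv2.cvtColor(p,cv2.COLOR_RGB2HSV); m=((h[...,0]>17)&(h[...,0]<32)&(h[...,1]>170)&(h[...,2]>100))
    pts=[]
    for v in range({'h':170,'k1':90,'k2':40}[k],{'h':290,'k1':225,'k2':160}[k],5):
        c=np.nonzero(m[v])[0]
        if len(c): pts.append(plane(ray('wrist',c.max()+.5,v,T[k]),152)[:2])
    pts=np.array(pts); f=np.polyfit(pts[:,1],pts[:,0],1); print(k,len(pts),f,np.std(pts[:,0]-np.polyval(f,pts[:,1])),np.polyval(f,-80))
```

```text
knob wrist (array([661.87378179, -87.07340101, 201.34042814]), [np.float64(0.5845877615366782), np.float64(0.5845877615367373)])
all (array([660.89331033, -85.57593429, 205.1508945 ]), [np.float64(0.9726641244897011), np.float64(0.8816347307030146), np.float64(1.118170730188996), np.float64(0.7597286778409327)])
top/side (array([661.05049289, -85.03439611, 204.57159573]), [np.float64(0.8699227833760813), np.float64(0.8699227833763202)])
h 24 [-3.10660294e-03  6.61948752e+02] 7.323149415460414e-14 662.19728024555
k1 27 [-4.37104436e-04  6.59114306e+02] 0.2783984192546554 659.1492746857983
k2 24 [3.77584825e-03 6.57456260e+02] 0.3505912789832084 657.1541925759025
```

View pics/d_k2.png

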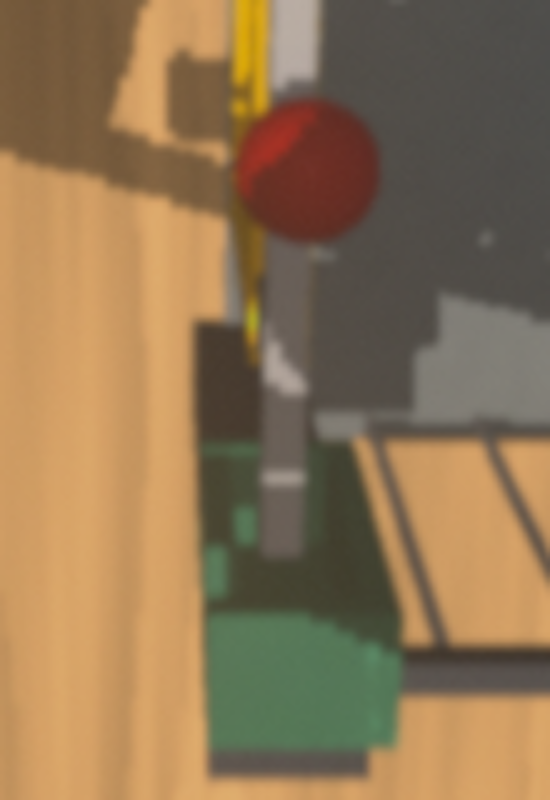

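View pics/d_h.png

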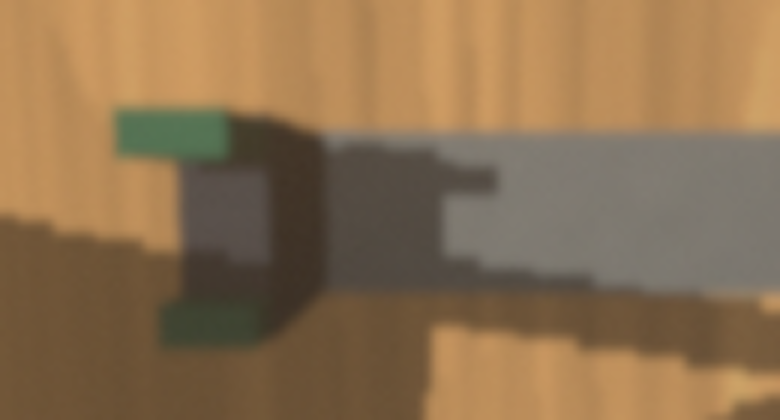

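The knob's wrist and fixed-camera heights (201 and 205) bracket the nominal 202. Crop d_k2 shows the bar ending under the green hood, with the hood's near edge at about px (345,272). Crop d_h shows the slot wall top at px (279,102) and the lip top at (285,134). Next, the plan positions of the slot and the height of the hood.

Run:
```python
from h import *
Z={k:np.load(f"pics/c_{k}.npz") for k in("h","k1","k2")}
T={k:(Z[k]['pos'],Z[k]['rot']) for k in Z}
D=Z['k2']['d']
for u in (338,346,355):
  for v in range(236,304,5):
    o,r=ray('wrist',u,v,T['k2']); print(u,v,(o+r*D[v,u]).round(0),Z['k2']['p'][v,u])
W=plane(ray('wrist',278.7,102.1,T['h']),205); L=plane(ray('wrist',285.5,134.2,T['h']),174)
print('wall',W,'lip',L, 'k1 lip', plane(ray('wrist',144,32.3,T['k1']),174))
D=Z['h']['d']
for u,v in((278,102),(285,134)):
    o,r=ray('wrist',u,v,T['h']); print((o+r*D[v,u]).round(1))
t=np.load('pics/a_top.npz'); print(t['d'][248:264,250:272].round(0)[:, ::2]); 
for c in [(261,256)]: pass
```

```text
338 236 [ 657. -182.   87.] [71 60 47]
338 241 [ 654. -159.  154.] [76 87 63]
338 246 [ 654. -165.  153.] [74 77 57]
338 251 [ 654. -170.  154.] [81 98 72]
338 256 [ 654. -176.  154.] [ 87 115  84]
338 261 [ 654. -179.  159.] [72 71 51]
338 266 [ 654. -179.  170.] [73 71 52]
338 271 [ 651. -157.  219.] [73 76 55]
338 276 [ 651. -160.  222.] [ 90 122  89]
338 281 [ 651. -164.  222.] [ 89 120  89]
338 286 [ 651. -169.  222.] [ 88 119  87]
338 291 [ 651. -173.  223.] [ 88 119  87]
338 296 [ 651. -178.  222.] [ 87 119  86]
338 301 [ 653. -199.  198.] [94 88 79]
346 236 [ 661. -147.  169.] [106  95  86]
346 241 [ 661. -153.  168.] [106  95  87]
346 246 [ 661. -157.  170.] [148 137 127]
346 251 [ 661. -163.  169.] [106  95  87]
346 256 [ 661. -169.  168.] [106  95  87]
346 261 [ 661. -174.  169.] [87 81 68]
346 266 [ 661. -178.  170.] [69 67 49]
346 271 [ 658. -157.  219.] [71 75 53]
346 276 [ 657. -160.  222.] [ 88 121  88]
346 281 [ 658. -164.  222.] [ 87 120  88]
346 286 [ 658. -169.  222.] [ 86 119  88]
346 291 [ 658. -173.  222.] [ 86 120  86]
346 296 [639. -29. 447.] [ 85 119  86]
34
[... 1184 characters left out ...]
0. 1527.]
 [1321. 1320. 1367. 1377. 1376. 1371. 1351. 1377. 1520. 1527. 1531.]
 [1320. 1324. 1366. 1381. 1375. 1374. 1349. 1376. 1416. 1521. 1524.]
 [1319. 1323. 1368. 1373. 1377. 1374. 1353. 1379. 1415. 1481. 1526.]
 [1323. 1325. 1365. 1377. 1373. 1377. 1352. 1373. 1422. 1483. 1522.]
 [1525. 1347. 1369. 1379. 1376. 1372. 1350. 1378. 1421. 1479. 1524.]
 [1521. 1520. 1393. 1395. 1392. 1390. 1384. 1391. 1423. 1481. 1524.]
 [1522. 1520. 1524. 1454. 1447. 1451. 1446. 1443. 1438. 1478. 1522.]
 [1526. 1525. 1523. 1524. 1508. 1511. 1508. 1500. 1499. 1503. 1519.]
 [1523. 1522. 1522. 1521. 1519. 1519. 1520. 1519. 1523. 1517. 1523.]
 [1518. 1524. 1526. 1524. 1519. 1509. 1520. 1511. 1517. 1520. 1521.]]
```

The knob is at about (661,-87,202) and the slot middle at (416.6, 82.8), so the hinge comes to (662.4, 83) with yaw near 0. The hood top is at about 222.5, so its underside is near 216.5, and I expect bar contact after about 28 mm of knob lift. Next: grip the knob.

Run:
```python
from h import *
R=R_gate(0,0,1)
ctrl.gripper_to(50,30)
ctrl.move_l([660.8,-87,260],R,vel=150)
b=ctrl.move_l([660.8,-87,208],vel=80,threshold=6)
ctrl.hold(.2); s=sensors.read_state(); print(b,s['t'],s['eef_pos'],s['force'])
f0=s['force']
w=ctrl.gripper_to(20,30); ctrl.hold(.3); s=sensors.read_state(); print(w,s['t'],s['eef_pos'],s['force']-f0,s['wrist_torque'],s['grip_width'])
im,d=optics.grab_frame("wrist");cv2.imwrite("pics/e1.png",im[:,:,::-1])
```

```text
False 6.2583 [661.31537801 -87.13335889 208.95805085] [-0.31100457  0.37922779 -0.51219513]
False 6.925 [661.22185082 -87.05971919 208.57947266] [ 1.5099967  -0.657076    3.71565609] [ 0.04076061 -0.26802485 -0.01170209] 21.90750188057556
```

View pics/e1.png

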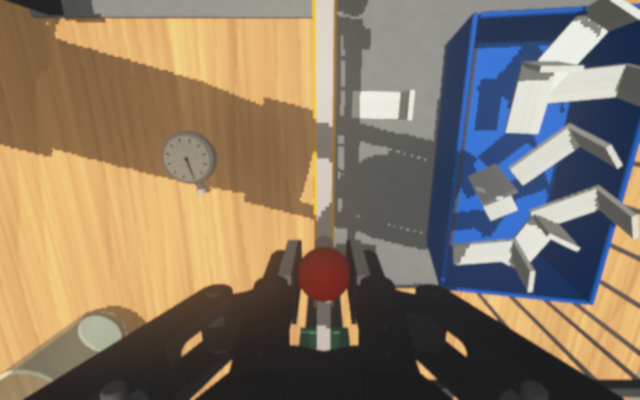

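The grip holds the knob, centred at px (323,273), and the catch is visible behind it. I'll lift in small steps and watch the force.

```bash
cat >> h.py <<'E'
HINGE=np.array([661.2,83.,0.]); PSI=0.
def tcp(a,th):
    r=30+140*np.cos(a)-37*np.sin(a); z=6+165+140*np.sin(a)+37*np.cos(a)
    x=PSI-th; e=np.array([np.sin(x),-np.cos(x),0])  # along gate outwards
    return HINGE+e*r+[0,0,z]
def avgf(n=5):
    f=[]
    for i in range(n): ctrl.hold(.02); f.append(sensors.read_state()['force'])
    return np.mean(f,0)
E
python3 - <<'E'
from h import *
HINGE[0]=660.8
print(tcp(0,0),avgf())
for a in (.02,.04,.07,.10,.13,.15,.165,.175):
    b=ctrl.move_l(tcp(a,0),vel=40,threshold=8); s=sensors.read_state()
    print(a,b,s['t'],s['eef_pos'].round(1),avgf().round(2),s['wrist_torque'].round(2),round(s['grip_width'],2))
    if b: break
im,d=optics.grab_frame("wrist");cv2.imwrite("pics/e2.png",im[:,:,::-1])
E
```

```text
[660.8 -87.  208. ] [1.38968383 0.21765881 3.54693436]
0.02 False 7.3083 [660.4 -86.7 210. ] [ 1.39 -2.14 -1.48] [-0.3  -0.36 -0.1 ] 22.19
0.04 False 7.6417 [660.8 -85.6 213.7] [ 1.69 -3.1  -1.35] [-0.43 -0.29 -0.04] 22.02
0.07 False 7.9833 [661.1 -84.1 218.3] [ 1.38 -3.44 -0.9 ] [-0.54 -0.29 -0.1 ] 21.69
0.1 False 8.325 [661.  -82.7 222.2] [ 1.46 -3.63 -1.27] [-0.72 -0.28 -0.06] 22.0
0.13 False 8.6667 [660.8 -81.  225.9] [ 1.05 -3.5  -0.81] [-0.67 -0.16 -0.03] 21.89
0.15 False 9.0 [660.8 -79.9 228.6] [ 1.15 -4.07 -1.19] [-0.77 -0.13 -0.03] 21.81
0.165 False 9.3333 [660.7 -78.9 230.6] [ 0.69 -3.97 -1.33] [-0.69 -0.07  0.12] 21.89
0.175 False 9.6667 [660.8 -78.3 231.9] [ 0.7  -3.56 -1.52] [-0.64 -0.09  0.1 ] 21.74
```

View pics/e2.png

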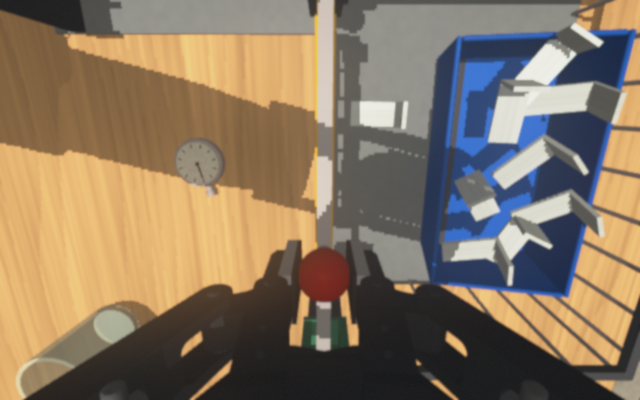

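The bar is following the knob, whose ball is still centred at px (323,273). Now I'll feel for the hood in about 0.6 mm steps.

Run:
```python
from h import *
HINGE[0]=660.8
f0=avgf(8);a=.175; print(f0); hit=False
while a<.26:
    a+=.004
    b=ctrl.move_l(tcp(a,0),vel=10,threshold=3.5); f=avgf(5); s=sensors.read_state()
    print(round(a,3),b,round(s['t'],2),s['eef_pos'].round(1),(f-f0).round(2),s['wrist_torque'].round(2))
    if b or f[2]-f0[2]<-2.5: break
```

```text
[ 0.44620278 -3.08103082 -1.38452665]
0.179 False 10.27 [660.8 -78.1 232.3] [-0.38 -0.19 -0.28] [-0.62 -0.02  0.02]
0.183 False 10.6 [661.  -77.7 232.9] [0.67 0.6  0.06] [-0.58 -0.17 -0.09]
0.187 False 10.93 [660.7 -77.5 233.3] [0.64 1.05 0.06] [-0.39 -0.17 -0.  ]
0.191 False 11.27 [660.7 -77.3 233.8] [ 0.56  1.98 -0.36] [-0.31 -0.14  0.02]
0.195 False 11.6 [660.7 -77.  234.3] [ 0.52  1.88 -1.09] [-0.21 -0.09  0.12]
0.199 False 11.93 [660.8 -76.7 234.9] [ 0.25  2.22 -1.33] [-0.18 -0.11  0.08]
0.203 False 12.27 [660.8 -76.5 235.4] [ 0.42  2.69 -1.2 ] [-0.21 -0.14  0.04]
0.207 False 12.6 [660.7 -76.3 235.9] [ 0.49  3.27 -1.69] [-0.06 -0.11  0.04]
0.211 False 12.93 [660.8 -75.9 236.5] [ 0.78  3.43 -1.77] [ 0.   -0.12 -0.05]
0.215 False 13.27 [660.8 -75.7 237. ] [ 0.69  3.75 -1.98] [ 0.08 -0.18 -0.02]
0.219 False 13.6 [660.7 -75.5 237.3] [ 0.67  3.73 -3.28] [ 0.1  -0.26  0.04]
```

```bash
cat >> h.py <<'E'
def barangle(save=None):
    s=sensors.read_state(); im,d=optics.grab_frame("wrist"); T=(s['eef_pos'],s['eef_rot'])
    if save: cv2.imwrite(save,im[:,:,::-1])
    P=[]
    for v in range(40,235,3):
        for u in range(318,332,2):
            if d[v,u]>0:
                o,r=ray('wrist',u,v,T); P.append(o+r*d[v,u])
    P=np.array(P); rr=np.linalg.norm(P[:,:2]-HINGE[:2],axis=1)
    k=(P[:,2]>165)&(P[:,2]<215)&(rr>45)&(rr<140); rr,z=rr[k],P[k,2]
    for i in range(4):
        f=np.polyfit(rr,z,1); e=z-np.polyval(f,rr); g=abs(e)<max(2*np.std(e),.5); rr,z=rr[g],z[g]
    return np.arctan(f[0]), f[0]*30+f[1], len(z), np.std(e), s, im, d
E
python3 - <<'E'
from h import *
r=barangle('pics/e3.png'); print(r[:4])
im=r[5]; cv2.imwrite('pics/e3b.png',cv2.resize(im[230:370,260:390,::-1],None,fx=4,fy=4,interpolation=cv2.INTER_CUBIC))
p,d=optics.grab_frame('side'); cv2.imwrite('pics/e3s.png',cv2.resize(p[130:230,310:420,::-1],None,fx=6,fy=6,interpolation=cv2.INTER_CUBIC))
E
```

```text
(np.float64(0.21036620970951042), np.float64(169.29255569135728), 346, np.float64(0.4942504822350582))
```

View pics/e3b.png

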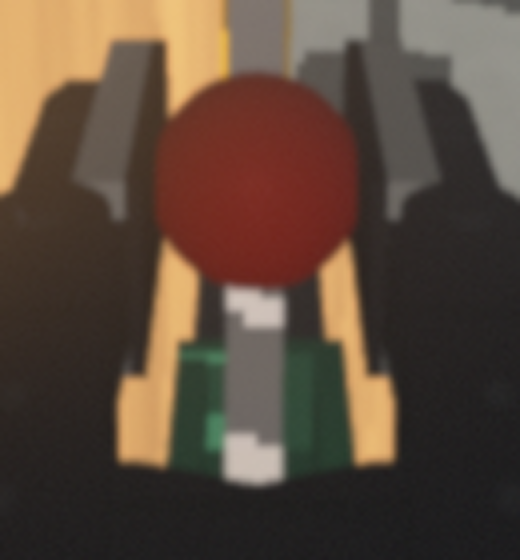

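View pics/e3s.png

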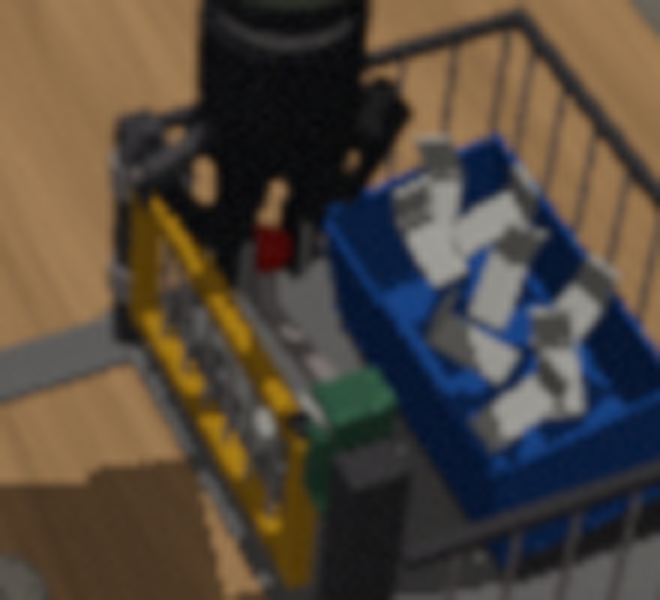

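The measured bar angle is 0.210 against a commanded 0.219. That is the predicted hood contact (about 0.206), under light force. I'll lower the knob by about 3 mm and check the angle.

Run:
```python
from h import *
HINGE[0]=660.8
ctrl.move_l(tcp(.194,0),vel=15); print(avgf()); print(barangle()[:4],sensors.read_state()['t'])
```

```text
[ 1.24379278  2.18484455 -3.64423893]
(np.float64(0.18883642864313432), np.float64(169.11343655764114), 351, np.float64(0.5321618585544649)) 14.225
```

Run:
```python
from h import *
HINGE[0]=660.8; a=.195
f0=avgf()
for th in (.01,.02,.03,.045,.06,.08,.1,.13,.16,.19):
    b=ctrl.move_l(tcp(a,th),R_gate(th,0,1),vel=25,threshold=6); f=avgf(2); s=sensors.read_state()
    print(th,b,round(s['t'],2),s['eef_pos'].round(1),(f-f0).round(2),s['wrist_torque'].round(2))
    if b: break
print(barangle('pics/e4.png')[:4])
```

```text
0.01 False 14.59 [659.1 -77.  234.4] [ 0.    0.28 -0.33] [ 0.36 -0.13 -0.01]
0.02 False 14.88 [657.5 -77.  234.4] [-0.01  2.1   0.32] [ 0.41 -0.14 -0.  ]
0.03 False 15.16 [655.9 -77.  234.3] [-0.48  1.21 -0.49] [ 0.44 -0.13 -0.01]
0.045 False 15.44 [653.5 -76.8 234.3] [ 0.43  2.19 -0.43] [ 0.51 -0.18  0.02]
0.06 False 15.72 [651.1 -76.7 234.3] [ 1.25  1.9  -0.7 ] [ 0.59 -0.19  0.03]
0.08 False 16.03 [648.  -76.5 234.4] [ 0.45  2.52 -1.19] [ 0.68 -0.23  0.01]
0.1 False 16.34 [644.9 -76.2 234.4] [ 1.23  2.67 -0.25] [ 0.67 -0.31  0.08]
0.13 False 16.72 [640.2 -75.6 234.4] [ 0.34  3.14 -1.47] [ 0.73 -0.29  0.03]
0.16 False 17.09 [635.5 -74.9 234.4] [ 0.89  2.82 -0.52] [ 0.71 -0.36  0.01]
0.19 False 17.47 [630.8 -74.  234.5] [ 1.36  2.69 -1.55] [ 0.75 -0.34  0.07]
(np.float64(0.18700724535050214), np.float64(169.43939210924424), 353, np.float64(0.5443642529721493))
```

View pics/e4.png

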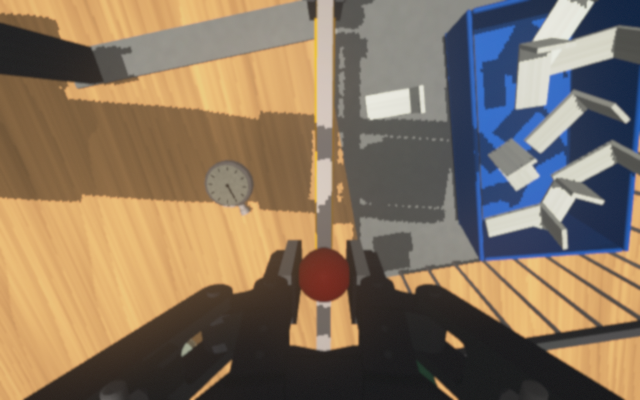

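The bar is out of the catch, with free air on both sides of it at px (323,320), and the forces stayed low. Next, the wide swing, stopping just short of the slot.

Run:
```python
from h import *
a=.195
for th in np.r_[np.arange(.27,1.36,.08),1.4]:
    HINGE[0]=660.8+1.2*th/1.57; HINGE[1]=84
    b=ctrl.move_l(tcp(a,th),R_gate(th,0,1),vel=70,threshold=12); s=sensors.read_state()
    if b: print("STOP",th);break
    if th>1 or b: print(round(th,2),round(s['t'],2),s['eef_pos'].round(1),s['force'].round(1),s['wrist_torque'].round(2))
r=barangle('pics/e5.png'); print(r[:4])
```

```text
1.07 21.18 [521.1   6.5 234.4] [-3.4 -4.8  0.2] [-0.81  0.51  0.15]
1.15 21.52 [515.3  17.9 234.3] [-3.8 -4.6 -0. ] [-0.76  0.63  0.1 ]
1.23 21.85 [510.6  29.8 234.3] [-3.6 -4.9 -1.1] [-0.74  0.68  0.09]
1.31 22.18 [506.7  42.  234.2] [-4.5 -5.9 -0.5] [-0.75  0.78  0.09]
1.4 22.54 [503.5  56.2 234. ] [-5.3 -6.2  0.2] [-0.71  0.83  0.08]
(np.float64(0.1904049653647667), np.float64(168.97440487058594), 330, np.float64(0.45594044460589156))
```

View pics/e5.png

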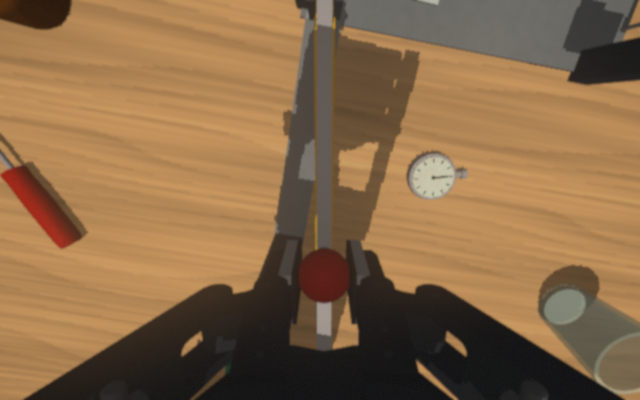

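At 1.40 rad the bar is still centred between the pads at px (323,275), and nothing has been touched. I'll move over the slot and look.

Run:
```python
from h import *
a=.195
for th in (1.45,1.5,1.54,1.57):
    HINGE[0]=661.2; HINGE[1]=84-1.25*(th-1.4)/.17
    b=ctrl.move_l(tcp(a,th),R_gate(th,0,1),vel=40,threshold=6); s=sensors.read_state()
    print(b,round(th,2),round(s['t'],2),s['eef_pos'].round(1),avgf().round(1),s['wrist_torque'].round(2))
    if b: break
r=barangle('pics/e6.png'); print(r[:4])
im=r[5]; cv2.imwrite('pics/e6b.png',cv2.resize(im[230:370,260:390,::-1],None,fx=4,fy=4,interpolation=cv2.INTER_CUBIC))
p,d=optics.grab_frame('side'); cv2.imwrite('pics/e6s.png',cv2.resize(p[100:230,220:380,::-1],None,fx=5,fy=4.6,interpolation=cv2.INTER_CUBIC))
p,d=optics.grab_frame('top'); cv2.imwrite('pics/e6t.png',cv2.resize(p[150:280,230:360,::-1],None,fx=4.5,fy=4.5,interpolation=cv2.INTER_CUBIC))
```

```text
False 1.45 22.93 [502.4  63.9 234.3] [-2.3 -3.7 -1.8] [-0.6   0.44  0.13]
False 1.5 23.36 [501.6  71.8 234.4] [-1.8 -3.5 -2.2] [-0.6   0.4   0.14]
False 1.54 23.74 [501.3  77.9 234.5] [-1.1 -3.5 -2.1] [-0.49  0.27  0.13]
False 1.57 24.09 [501.2  82.5 234.4] [-1.1 -3.2 -2. ] [-0.49  0.25  0.18]
(np.float64(0.18876068264335097), np.float64(169.5445085550764), 331, np.float64(0.5137279863543252))
```

View pics/e6b.png

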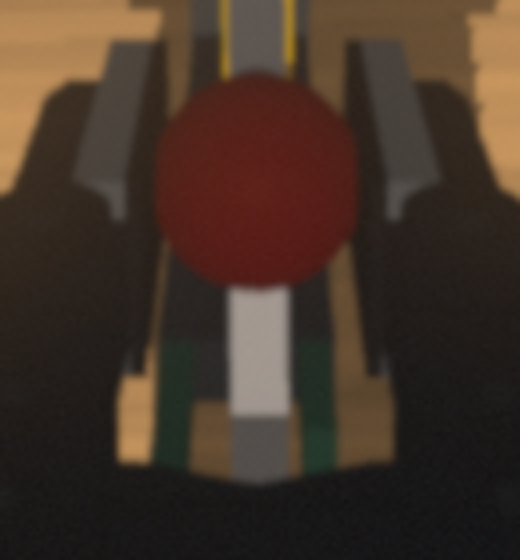

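View pics/e6s.png

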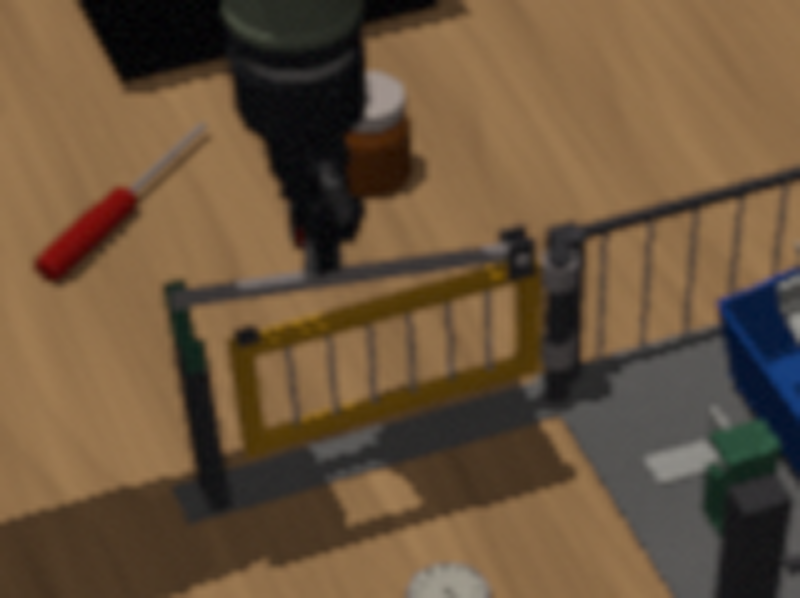

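View pics/e6t.png

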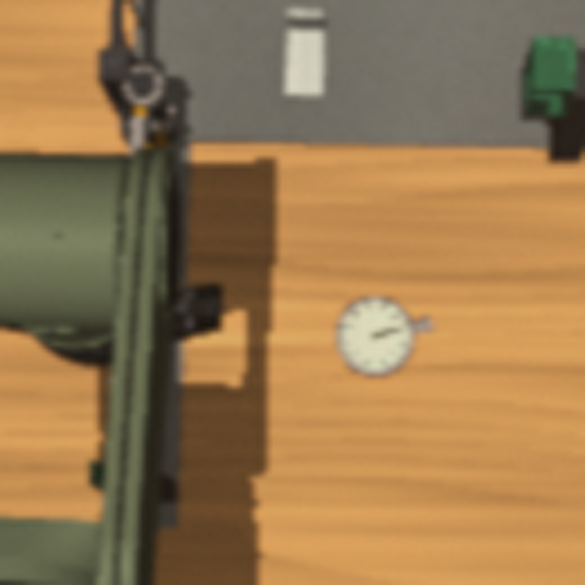

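The bar is over the slot. In e6b it spans crop columns 230–290, between the inner wall edge at 190 and the inner lip edge at 302. By scale it sits about 2 mm towards the lip, so I'll nudge it towards the wall and lower to just above lip height.

Run:
```python
from h import *
HINGE[0]=661.2; HINGE[1]=82.75; th=1.578
b=ctrl.move_l(tcp(.195,th),R_gate(th,0,1),vel=20,threshold=5);print(b,avgf().round(1))
for a in (.15,.11,.09):
    b=ctrl.move_l(tcp(a,th),vel=30,threshold=5); s=sensors.read_state()
    print(b,a,round(s['t'],2),s['eef_pos'].round(1),avgf().round(1),s['wrist_torque'].round(2))
    if b: break
r=barangle('pics/e7.png'); print(r[:4])
im=r[5]; cv2.imwrite('pics/e7b.png',cv2.resize(im[230:370,260:390,::-1],None,fx=4,fy=4,interpolation=cv2.INTER_CUBIC))
```

```text
False [-0.1 -3.2 -2.5]
False 0.15 25.02 [498.3  83.9 228.3] [ 0.5 -3.3 -2.5] [-0.54 -0.04  0.16]
False 0.11 25.45 [496.2  83.9 223. ] [ 1.  -3.2 -2.8] [-0.53 -0.15  0.15]
False 0.09 25.78 [495.2  83.9 220.3] [ 1.6 -3.  -2. ] [-0.52 -0.27  0.13]
(np.float64(0.08656743805174602), np.float64(169.2089776588955), 324, np.float64(0.4873235544482752))
```

View pics/e7b.png

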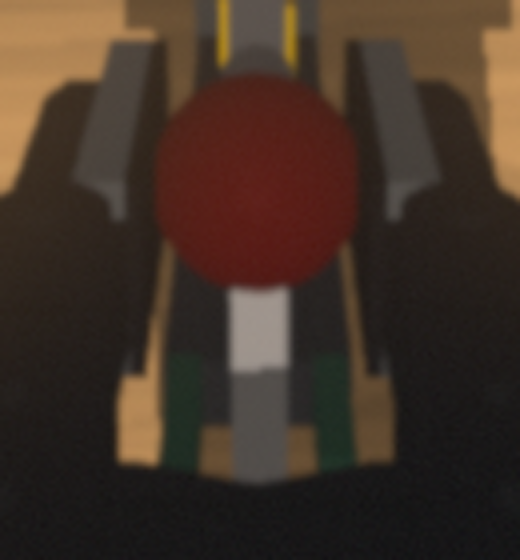

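The bar is centred, with gaps of 31 and 25 crop pixels (column 200 to 231, and 290 to 315). I'll lower it to level.

Run:
```python
from h import *
HINGE[0]=661.2; HINGE[1]=82.75; th=1.578
for a in (.06,.04,.025,.015,.008,.003,-.002):
    b=ctrl.move_l(tcp(a,th),vel=20,threshold=4); s=sensors.read_state()
    print(b,a,round(s['t'],2),s['eef_pos'].round(1),avgf().round(1),s['wrist_torque'].round(2))
    if b: break
r=barangle('pics/e8.png'); print(r[:4])
im=r[5]; cv2.imwrite('pics/e8b.png',cv2.resize(im[230:370,260:390,::-1],None,fx=4,fy=4,interpolation=cv2.INTER_CUBIC))
```

```text
False 0.06 26.28 [493.8  84.  216.3] [ 2.  -3.1 -2.8] [-0.51 -0.34  0.11]
False 0.04 26.66 [492.9  84.  213.5] [ 2.8 -3.  -2.6] [-0.51 -0.46  0.22]
False 0.025 27.0 [492.3  84.  211.5] [ 3. -3. -2.] [-0.49 -0.54  0.2 ]
False 0.015 27.33 [492.   84.  210.1] [ 3.7 -3.2 -2.6] [-0.52 -0.62  0.17]
False 0.008 27.67 [491.7  84.  209.1] [ 3.5 -3.5 -2. ] [-0.49 -0.71  0.14]
False 0.003 28.0 [491.6  84.  208.8] [ 3.4 -3.  -0. ] [-0.46 -0.66  0.2 ]
False -0.002 28.33 [491.6  84.  208.7] [ 1.9 -3.4  5.3] [-0.52 -0.4   0.17]
(np.float64(-0.0002890581946908262), np.float64(169.3220255023948), 325, np.float64(0.5362348381671195))
```

View pics/e8b.png

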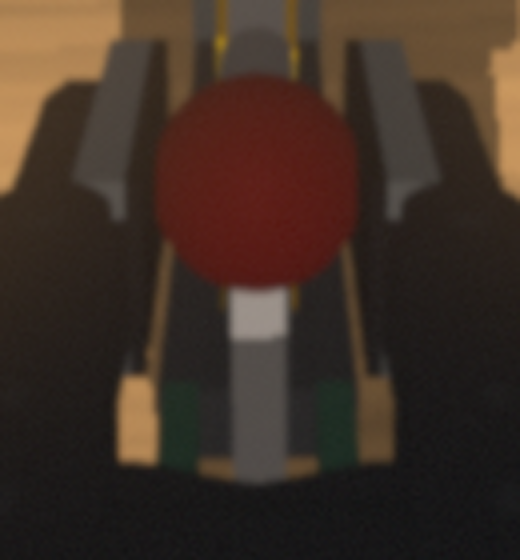

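The bar is level at 0.000 rad, lying between the lip and the wall. Before letting go I'll ease it onto the lip so that it doesn't snap over.

Run:
```python
from h import *
HINGE[0]=661.2; HINGE[1]=82.75
ctrl.move_l(tcp(.002,1.578),vel=10); f0=avgf(); print(f0)
for th in np.arange(1.575,1.52,-.003):
    b=ctrl.move_l(tcp(.002,th),R_gate(th,0,1),vel=6,threshold=4); f=avgf(4); s=sensors.read_state()
    print(round(th,3),b,round(s['t'],2),s['eef_pos'].round(1),f.round(1),s['wrist_torque'].round(2))
    if b or f[1]-f0[1]>2.5: break
r=barangle('pics/e9.png'); print(r[:4])
im=r[5]; cv2.imwrite('pics/e9b.png',cv2.resize(im[230:370,260:390,::-1],None,fx=4,fy=4,interpolation=cv2.INTER_CUBIC))
```

```text
[ 2.79043767 -2.8952961   4.73136827]
1.575 False 29.12 [491.6  83.5 208.6] [ 3.1 -3.1  5.5] [-0.48 -0.57  0.21]
1.572 False 29.43 [491.6  82.9 208.6] [ 3.  -3.1  5.3] [-0.49 -0.53  0.14]
1.569 False 29.75 [491.6  82.4 208.6] [ 2.7 -3.4  5.2] [-0.49 -0.57  0.13]
1.566 False 30.07 [491.6  81.9 208.6] [ 3.2 -2.8  5. ] [-0.47 -0.54  0.16]
1.563 False 30.38 [491.6  81.4 208.7] [ 3.3 -2.9  5.3] [-0.51 -0.6   0.17]
1.56 False 30.7 [491.6  80.9 208.6] [ 2.8 -3.   5.3] [-0.5  -0.52  0.17]
1.557 False 31.02 [491.6  80.4 208.6] [ 3.2 -3.2  5.3] [-0.49 -0.54  0.15]
1.554 False 31.33 [491.6  80.1 208.6] [ 3.1 -2.6  4.6] [-0.39 -0.62  0.15]
1.551 False 31.65 [491.6  80.  208.7] [ 2.9 -1.1  4.7] [-0.17 -0.62  0.16]
1.548 False 31.97 [491.6  80.  208.6] [3.2 0.1 5.1] [ 0.04 -0.64  0.18]
(np.float64(0.002481176630843921), np.float64(168.98370476682848), 322, np.float64(0.5587322927924219))
```

View pics/e9b.png

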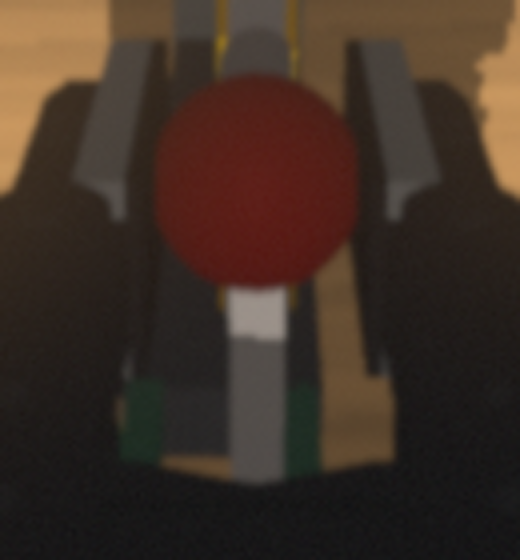

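The bar now rests against the lip at crop column 288, and the side force has gone to 0. I'll release, back off upward and check.

Run:
```python
from h import *
ctrl.gripper_to(45); ctrl.hold(.2); s=sensors.read_state(); print(s['t'],s['force'],s['grip_width'])
p=s['eef_pos']; b=ctrl.move_l([p[0],p[1],300],vel=80,threshold=6); print(b)
HINGE[:2]=[661.2,82.75]
s=sensors.read_state(); im,d=optics.grab_frame('wrist'); cv2.imwrite('pics/f1.png',im[:,:,::-1])
T=(s['eef_pos'],s['eef_rot'])
for v in range(90,350,10):
    c=[o+r*d[v,u] for u in range(310,335) for o,r in[ray('wrist',u,v,T)]]
    c=np.array([x for x in c if 164<x[2]<174])
    if len(c): print(v,np.median(c,0).round(1))
ctrl.move_l([500,20,380],vel=150)
p,d=optics.grab_frame('side'); cv2.imwrite('pics/f1s.png',cv2.resize(p[100:230,220:380,::-1],None,fx=5,fy=4.6,interpolation=cv2.INTER_CUBIC))
print(sensors.read_state()['t'])
```

```text
32.5667 [ 0.61155681  0.42087479 -0.25654378] 45.01673566579503
False
90 [575.3  80.7 168.9]
100 [568.1  80.6 168.7]
110 [560.9  80.4 169.4]
120 [553.5  80.3 169.2]
130 [546.   79.7 169.4]
140 [538.3  79.6 169.3]
150 [530.5  79.4 169.3]
160 [522.6  79.2 169.2]
170 [514.5  79.1 169.2]
180 [506.3  78.9 169.5]
190 [497.8  78.7 169.2]
230 [462.7  78.  169.4]
240 [453.3  78.2 169.2]
250 [443.9  78.  169. ]
260 [434.5  77.8 169.3]
270 [424.5  75.4 169. ]
280 [414.9  75.6 170. ]
34.7833
```

View pics/f1.png

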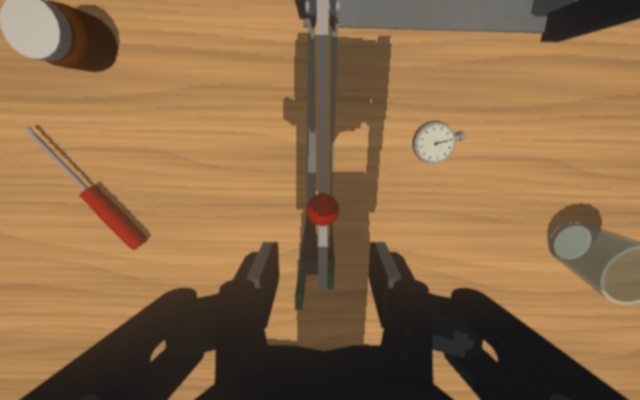

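View pics/f1s.png

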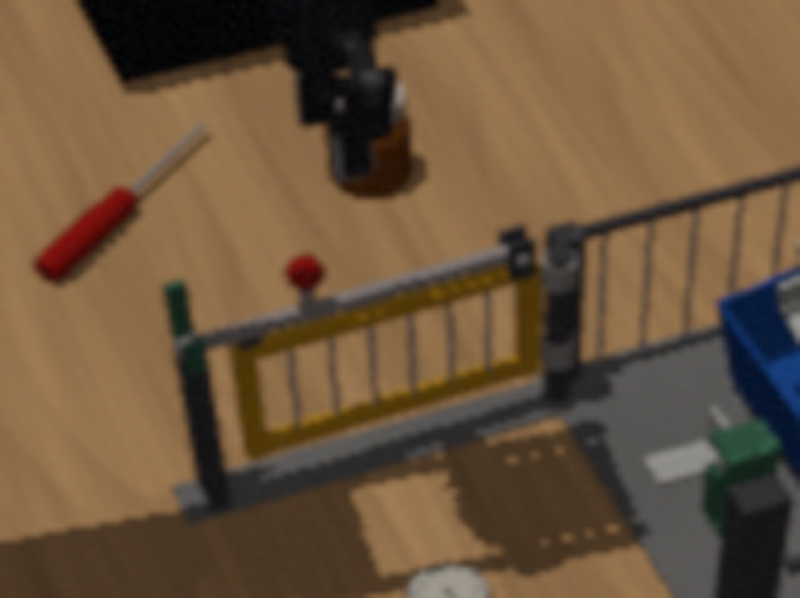

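The gate stays open with the robot clear. The bar top reads level at about 169 mm along its length, and it points 0.024 rad short of -x, which is a gate angle of about 1.547 rad. The bar is resting against the lip.

```bash
python3 -c "
from plant import ctrl
ctrl.finish_job()"
```

```text
the job is handed in; nothing more can be done
```

The gate now stands open by itself with the latch bar level in the green hold-open slot, and I have handed the job in. `finish_job()` gives no verdict, so this rests on my own last checks.

**What I did:**
- **Catch:** I gripped the red knob and raised the bar until it just touched the hood, at a bar angle of 0.21 rad with a few newtons on the knob. I then lowered the knob about 3 mm and drew the bar out with no noticeable contact.
- **Swing and slot:** I swung the gate open, corrected the bar by about 2 mm over the slot and let it down until it was level. I eased it onto the lip until the side force was about zero, then let go and backed away.

**Last checks, with the robot clear:**
- **Gate angle:** about 1.547 rad; the allowed range is 1.49 to 1.63.
- **Bar:** its top reads an even 169 mm, so it is level to within a few mrad.
- **Time:** about 35 s of the 61 s allowed.
- **Other objects:** the stopwatch, tumbler, jar and screwdriver look undisturbed in the last pictures. I did not measure any of the objects' positions again.
- **Forces:** wrist forces stayed below about 10 N throughout.

**Disagreements:**
- **Knob height:** it measured 201 mm from the wrist camera and 205 mm from the fixed cameras, against 202 mm in the text. I used 202.
- **Hinge position:** it differed by 1 to 2 mm depending on how I measured it. This gave a few newtons of harmless pull along the bar during the swing.

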